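Click the ratchet easel up to its red mark and lean the grey panel on it

TASK

Press the easel's orange thumb lever down and let it spring back, click by click, until the yellow pointer stands at the red mark; the ratchet cannot click back, so count and do not go past it, and move the backrest only by the lever, not by pushing it or the pointer. Then take the grey panel out of the rack and gently stand it upright on the easel's base behind the metal lip, centred and leaning flat against the backrest, and let go. Leave the cream panel, the jar, the cup and the glue bottle where they are.

Things in the scene. Friction and masses are not known exactly. Their poses are not given: they have to be found in the camera images.
- easel: Fixed ratchet easel. Origin on the table under the backrest's hinge, mid-width; x points level from its front (lip side, roughly facing the robot) to its back, y to the left, z up. White base: x -52 to +118 mm, y +-95, top 18 mm above the table. The dial (axis along y at x 0, z 85; plate and scale rim of radius 70 mm at y 89 to 104) and the lever (to y 145) are on its +y side.
- lip (a point): Middle of the top edge of the aluminium lip across the front of the easel's base: 8 mm thick (easel x -42 to -34), 150 mm wide, top 32 mm above the table, 14 mm above the base. The panel's foot goes between lip and backrest. Axes as easel.
- backrest_board: Plywood backrest, 8 mm thick, 150 mm wide, 110 mm high from its hinge. Origin on the hinge line, which is at x 0, y 0, z 26 mm in the easel's frame, along y. Own z runs up the board, own x is normal to it, pointing to its back; front face at own x -4 mm. It leans back from vertical by 56 deg at the lowest notch and 8 deg less for each click; 24 deg at the red mark.
- backrest_top (a point): Middle of the top edge of the backrest's front face, 110 mm up the board from the hinge. Axes as backrest_board.
- dial (a joint): Turn of the ratchet dial with its yellow pointer, rad. Notches every 0.314: 0, 0.314, 0.628, 0.942, 1.257 (red mark, pointer straight up), 1.571, 1.885. It starts in one of the first three. Only full notches are stable; it drives the backrest.
- pointer_tip (a point): Tip of the yellow pointer, a 7 mm bar, 84 mm from the dial axis, beside a black scale rim with six white ticks and one wider red one at the top. It travels from leaning back (72 deg from upright at notch 0) upward and to the front, 18 deg a click; 169 mm above the table at the red mark.
- lever (a joint): Turn of the thumb lever, rad: 0 at rest (raised), 0.393 pressed to its stop. Press past 0.33 and let it come back below 0.04: the dial has advanced one notch, never two. It springs back by itself when released.
- lever_pad (a point): Middle of the top face of the orange thumb pad (44 mm along x, 40 mm along y, 10 mm thick) at the lever's end, 120 mm in front of the dial axis, moving with it. At rest about 119 mm above the table, at the stop about 72 mm: press it straight down by 41 to 44 mm, with 4 to 7 N, and let it rise again.
- panel_grey: Dark blue-grey flat panel, 10 mm thick (own x), 130 mm wide (own y), 170 mm high (own z), about 0.18 kg. Origin at the centre of its bottom edge. At the start it stands upright in one of the rack's two slots; the cream panel is in the other.
- panel_cream: Cream panel of the same size, in the rack's other slot, 65 mm away. To be left alone.
- rack: Fixed dark wooden panel rack, 150 x 140 mm. Origin at the centre of its underside. Two slots along its y at x -32.5 and +32.5 mm, 14.4 mm wide, floor 14 mm above the table, walls up to 50 mm above the table.
- jar: Glass jar with a violet cap, diameter 64 mm, 75 mm high, on the mat. Origin at the underside. To be left alone.
- cup: Terracotta cup with three brushes, diameter 80 mm, 95 mm high, brushes to 195 mm. Origin at the underside. To be left alone.
- glue: White glue bottle with a red cap, diameter 52 mm, 150 mm high. Origin at the underside. To be left alone.
- dial_wheel: The dark ratchet wheel (radius 49 mm) with brass pins and the yellow pointer, beside the lever. Origin on the dial axis. Not to be turned by hand.
- roller (a joint): debug joint value
- pawl (a joint): debug joint value
- backrest (a joint): debug joint value
Things that resemble listed ones, but are neither listed nor needed, are in the scene too. Of the things that look like the panel_grey, the smaller one is meant.

How it is judged:
On the way, in this order (a step that is already met when the one before it is completed fails the run):
1. the pointer stands in the red notch and the lever has sprung back (value of joint dial between 1.157 and 1.357 rad and value of joint lever below 0.06 rad), for 0.3 s.
2. the grey panel leans on the easel's backrest, its foot behind the lip (x of panel_grey in the frame of easel between -0.04 and 0.01 m and y of panel_grey in the frame of easel between -0.035 and 0.035 m and z of panel_grey in the frame of easel below 0.03 m and angle between the x axis of panel_grey and the x axis of backrest_board, either way round below 0.2 rad and contact force between panel_grey and backrest_board above 0.05 N and linear speed of panel_grey below 0.02 m/s), for 0.2 s.
At the end, for the whole second after the job is handed in: Dial at 1.257 +-0.1 rad, lever below 0.06 rad. Grey panel released and still, its bottom edge's middle at x -40 to +10 mm, y within 35 mm, z under 30 mm in the easel's frame, touching the backrest and parallel to it within 0.2 rad. Others left alone (all of step 1 and all of step 2 and contact force between panel_grey and the fingers below 0.05 N).
It fails at once if the backrest is pushed by the hand or arm with more than 6 N (contact force between any of the arm, the fingers and backrest_board above 6 N).
It fails at once if the dial or pointer is pushed by the hand or arm with more than 2 N (contact force between any of the arm, the fingers and dial_wheel above 2 N).
It fails at once if the grey panel is dropped (moves faster than 0.6 m/s, free of the fingers) (contact force between panel_grey and the fingers below 0.05 N and linear speed of panel_grey above 0.6 m/s).
It fails at once if the cream panel, jar, cup or glue bottle is moved by more than 30 mm (distance of any of panel_cream, jar, cup, glue from where it was at the start of the episode above 0.03 m).
It also fails if it takes over 67 s, if anything falls off the work surface, if the arm or the gripper's body presses on something with over 40 N, if the wrist force passes 120 N, or if a joint passes its speed limit or range.

ROBOT

A 7-joint arm with a two-finger parallel gripper is mounted at the origin on the work surface. World frame = base frame: x ahead of the robot, y to its left, z up, the work surface at z = 0. Lengths are in m, angles in rad, forces in N, time in s.
With the tool pointing down it reaches from about 0.4 to 0.875 m from the base axis. Payload 6.5 kg.
Tool frame: the origin (TCP) lies midway between the tips of the shut fingers; the grasp point (between the pads) lies 19 mm behind it; z points along the fingers, y is the line along which they close (so a half turn about z gives the same grasp; the last joint's range is limited). The gripper opens to 88 mm and grips with 3 to 60 N. Pads are 18 mm wide; open, the fingers measure 123 mm over their backs; the gripper's body (75 mm by 187 mm) begins 45 mm behind the grasp point.
Start: joints at [1.169, 0.536, -0.004, 1.538, 0.003, 1.067, -0.071], TCP at [0.214, -0.614, 0.239] pointing down, gripper open.
Joint ranges: [-2.7, 2.7], [-0.37, 2.16], [-1.27, 1.26], [0.24, 2.4], [-1.31, 4.45], [0.19, 1.91], [-2.76, 2.76]. Speed limits (rad/s): [2.39, 2.39, 3.14, 3.14, 3.14, 3.14, 3.14].

INTERFACE

Orientations are given as a rotation vector (axis times angle).
In Python, from bench import * gives the robot as it stands.
- The arm moves only by the tool play_rows, never from a script. Its argument "steps" is one flat list of numbers, 6 for each row, row after row: the shift along the world's x, y, z as a fraction of full scale, then the turn, a rotation vector about the world's x, y, z as a fraction of full scale. A call has 1 to 8 rows; each row shifts and turns the commanded pose from where the row before left it; what a row does not reach is not made up. Full scale, the value 1, is 2.5 cm for a shift and pi rad for a turn. A row lasts 1/12 s, in which the tool goes at most 41.7 mm and 7.16 degrees, less where a joint would pass 70% of its speed; a pose out of reach is approached as far as the arm can. A call with a number of a shift or a turn outside -1 to 1 is refused whole. A call with a gripper value outside its range is refused whole. "hand" is the closure, from -1 (fully open) to 1 (shut), set as the call begins (left out, the last holds). The fingers move at their own pace and stop on an object; "newtons" is the grip in N (left out, the last holds). Time passes only in rows, so rows that do not move let the fingers close. It gives the time, the measured TCP pose, the force, the opening and the grip force at its end, in the units of the state.
- state(): the state, without advancing time (a new reading comes with each control period).
- capture(name): name is "scene" or "top" or "wrist"; returns a dict with "frame" (400x640x3 uint8, blue, green, red), "fx", "fy", "cx", "cy" (pixels), "D" ([k1, k2, p1, p2, k3] as OpenCV has them; the pictures are not rectified), "eye" and "attitude" of the camera in the world; the wrist camera has in their place "T_tool_cam" (4x4, takes a point from camera to tool coordinates, whose origin is the TCP and whose axes are the flange's). Camera axes: x right, y down, z forward; pixel columns grow to the right and rows downward; lengths in m; the calibration is good to about 2 mm. A picture is of the moment at which its call begins: read the wrist's pose just before it. There is no depth.
- sign_off(): hands the job in; it is judged then, once.
The state is a dict: "clock": time; "q": joint angles; "dq": joint speeds; "joint_efforts": joint torques, N m; "tcp_pos": TCP position; "orientation": TCP orientation; "ft_force": force on the tool from outside, world axes, zero at the start; "wrist_torque": the same for the moment, N m; "opening": finger opening in m; "finger_force": force on a finger pad.
Only numpy, scipy, OpenCV 4.12 (cv2) and the standard library are available. Lean on these libraries where they do the work, as an engineer would, in place of code of your own. Each camera call takes 0.05 s, during which the arm holds its last target. There are 200 camera calls.

## Working session

There is one attempt and no reset: what is moved stays moved. The work goes in short steps, Python scripts to look and compute and a tool call to move; the robot and the scene stay as the last step left them, time stands still between calls to the robot, and variables do not carry over. Pictures are saved under pics/ and viewed, at most 10 in all, crops included, and the job is handed in when it is done.

Besides the shell and the picture viewer there is one more tool, called after "Call:" as name(argument=value, ...) on one line, values as JSON. play_rows: Moves the arm, as the interface text tells. Shift numbers are shares of 2.5 cm and turn numbers shares of pi rad, none past 1 either way. Its arguments: {"type":"object","properties":{"steps":{"type":"array","items":{"type":"number"}},"hand":{"type":"number"},"newtons":{"type":"number"}},"required":["steps"]}

```bash
ls; mkdir -p pics; python3 - <<'E'
from bench import *
import cv2,pickle
d={}
for n in("scene","top"):
    c=capture(n);d[n]=c;cv2.imwrite(f"pics/{n}.png",c["frame"])
    print({k:v for k,v in c.items() if k!="frame"})
pickle.dump(d,open("c.pkl","wb"));print(state())
E
```

```text
pics
{'fx': 467.41319340061153, 'fy': 467.41319340061153, 'cx': 322.95043636444734, 'cy': 203.24989218479178, 'D': array([-0.05500265,  0.        ,  0.        ,  0.        ,  0.        ]), 'eye': array([1.20966053, 0.45656442, 0.90654609]), 'attitude': array([-1.28806375, -2.21207228,  0.96463966])}
{'fx': 405.70324379421584, 'fy': 405.70324379421584, 'cx': 317.34388021839675, 'cy': 199.5931699287303, 'D': array([-0.01456743,  0.        ,  0.        ,  0.        ,  0.        ]), 'eye': array([0.32239743, 0.04194325, 1.37550659]), 'attitude': array([-2.16945047,  2.19899868, -0.13079368])}
{'clock': 0.1, 'q': array([ 1.16878297,  0.53708168, -0.00443294,  1.53870881,  0.00259793,
        1.06727303, -0.071202  ]), 'dq': array([ 5.14708826e-04, -2.05571911e-03, -1.12764588e-03, -1.47039453e-03,
       -7.84126973e-04, -1.06016814e-03,  9.47760952e-05]), 'joint_efforts': array([ 3.53288313e-03, -5.72076952e+01,  9.94390547e-01, -2.52232021e+01,
       -5.61673357e-02,  1.33439558e-02,  2.13031376e-05]), 'tcp_pos': array([ 0.21401767, -0.61321251,  0.23795793]), 'orientation': array([-3.09599283e+00, -5.24880211e-01,  5.53472020e-04]), 'ft_force': array([ 0.35272351,  0.10611749, -0.10407179]), 'wrist_torque': array([-0.02559937,  0.00332837, -0.07689976]), 'finger_force': 0.0, 'opening': 0.08865372085245472}
```

View pics/scene.png

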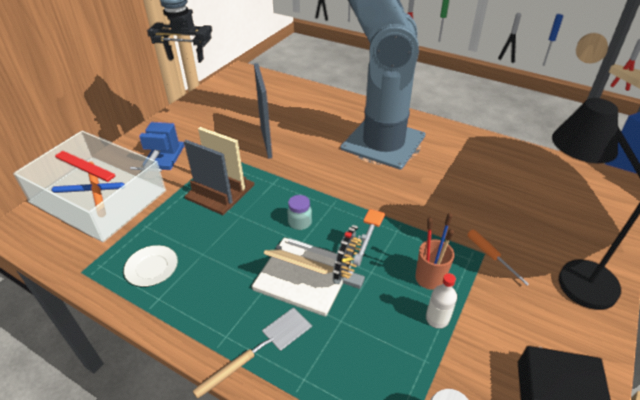

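View pics/top.png

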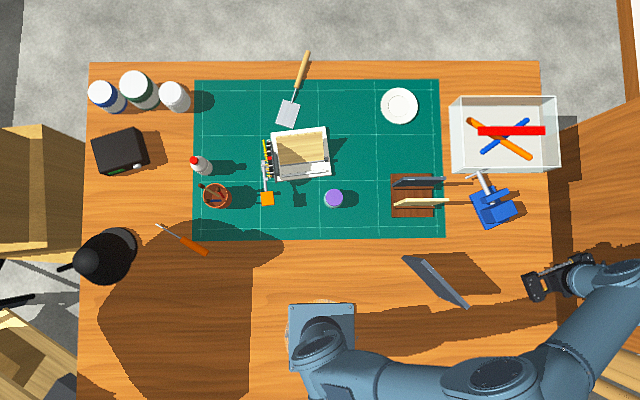

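The scene view shows the easel at (310,265), the lever pad at (374,217), the rack with the grey panel on the front side at (207,172) and the cream one behind it. A larger grey decoy stands alone at (262,110). The top view shows the pad at (267,199), the base at about (300,155) and the grey panel at (420,182).

```bash
python3 - <<'E'
import cv2,pickle
d=pickle.load(open("c.pkl","rb"))
def crop(n,x,y,w,h,s,o):
    cv2.imwrite(o,cv2.resize(d[n]["frame"][y:y+h,x:x+w],None,fx=s,fy=s,interpolation=cv2.INTER_CUBIC))
crop("scene",240,200,160,120,5,"pics/s1.png")
crop("top",250,115,200,110,4,"pics/t1.png")
E
```

```text
(no output)
```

View pics/s1.png

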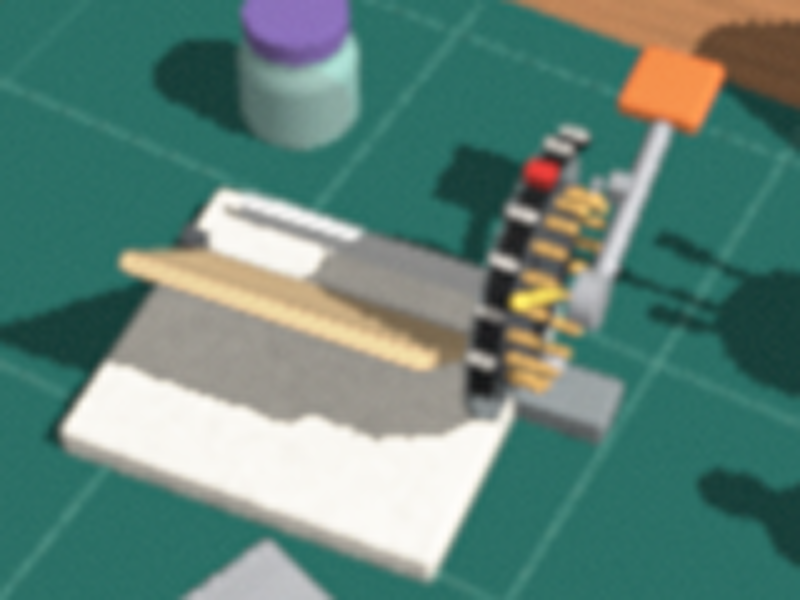

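View pics/t1.png

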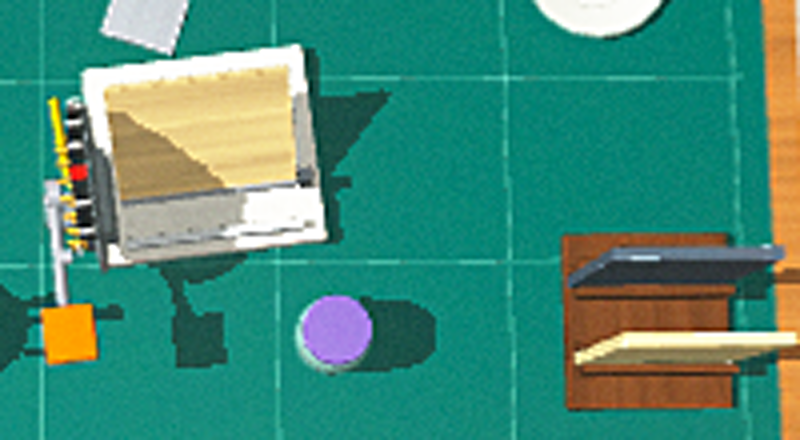

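The easel crop shows white ticks, then the red tick at (543,172), then four white ticks toward the back. The yellow pointer ends at about (513,300). The top crop gives the base corners (84,72), (302,45), (327,243) and (105,267), the pad centre (69,334), and the pointer tip at (53,98). Next I'll fit the poses.

```bash
cat > h.py <<'E'
import cv2,pickle,numpy as np
from scipy.spatial.transform import Rotation as R
from scipy.optimize import least_squares
d=pickle.load(open("c.pkl","rb"))
def proj(c,P):
    Rm=R.from_rotvec(c["attitude"]).as_matrix().T
    K=np.array([[c["fx"],0,c["cx"]],[0,c["fy"],c["cy"]],[0,0,1.]])
    return cv2.projectPoints(np.atleast_2d(np.float64(P)),Rm,-Rm@c["eye"],K,c["D"])[0][:,0]
def world(p,L):
    c,s=np.cos(p[2]),np.sin(p[2]);L=np.atleast_2d(L)
    return np.c_[p[0]+c*L[:,0]-s*L[:,1],p[1]+s*L[:,0]+c*L[:,1],L[:,2]]
T=lambda u,v:(250+u/4,115+v/4)
S=lambda u,v:(240+u/5,200+v/5)
def fit(obs,p0):  # obs: (view,local,pix)
    f=lambda p:np.concatenate([proj(d[n],world(p,l))[0]-q for n,l,q in obs])
    r=least_squares(f,p0,loss="soft_l1");return r.x,f(r.x).reshape(-1,2).round(1)
E
python3 - <<'E'
from h import *
B=lambda x,y,z=.018:(x,y,z)
ea,res=fit([("top",B(.118,.095),T(84,72)),("top",B(.118,-.095),T(302,45)),("top",B(-.052,-.095),T(327,243)),("top",B(-.052,.095),T(105,267)),
("scene",B(.118,-.095),S(63,432)),("scene",B(.118,.095),S(432,572)),("scene",B(-.052,-.095),S(222,190))],[.6,.1,.1])
print("easel",ea,res.tolist())
for n in range(3):
    a=np.radians(72-18*n)
    for y in(.106,.112): 
        P=world(ea,[.084*np.sin(a),y,.085+.084*np.cos(a)])
        print(n,y,((proj(d["top"],P)[0]-(250,115))*4).round(),((proj(d["scene"],P)[0]-(240,200))*5).round())
P=world(ea,[-.12,.125,.119]);print("pad pred",P,((proj(d["top"],P)[0]-(250,115))*4).round(),((proj(d["scene"],P)[0]-(240,200))*5).round(),"obs 69,334 / 671,88")
rk,res=fit([("top",(.07,.075,.05),T(563,235)),("top",(.07,-.075,.05),T(732,235)),("top",(-.07,-.075,.05),T(736,408)),("top",(-.07,.075,.05),T(567,408))],[.5,-.3,0])
print("rack",rk,res.tolist())
rk2,res=fit([("top",(.075,.07,.05),T(563,235)),("top",(.075,-.07,.05),T(732,235)),("top",(-.075,-.07,.05),T(736,408)),("top",(-.075,.07,.05),T(567,408))],[.5,-.3,0])
print("rack2",rk2,res.tolist())
im=d["scene"]["frame"][110:230,130:290];cv2.imwrite("pics/s2.png",cv2.resize(im,None,fx=5,fy=5,interpolation=cv2.INTER_CUBIC))
print(R.from_rotvec([-3.09599283e+00, -5.24880211e-01,0]).as_matrix().round(2))
E
```

```text
easel [0.57697695 0.0596847  0.11510295] [[-1.6, -0.5], [-0.9, -0.4], [-0.5, -1.2], [-0.9, -0.2], [-0.7, -1.5], [-0.1, -2.7], [-0.4, -1.6]]
0 0.106 [59. 88.] [491. 374.]
0 0.112 [51. 89.] [504. 379.]
1 0.106 [57. 95.] [502. 320.]
1 0.112 [49. 96.] [515. 324.]
2 0.106 [ 57. 113.] [519. 260.]
2 0.112 [ 50. 114.] [532. 265.]
pad pred [[0.44341487 0.17007569 0.119     ]] [ 63. 339.] [680.  74.] obs 69,334 / 671,88
rack [ 0.45903819 -0.30645225 -0.01122339] [[-1.3, 0.6], [1.2, 0.6], [1.6, -0.6], [-1.4, -0.5]]
rack2 [ 0.4591546  -0.30637962 -0.01431665] [[0.2, -1.0], [-0.2, -0.9], [0.0, 0.9], [0.0, 0.9]]
[[ 0.94  0.33 -0.  ]
 [ 0.33 -0.94  0.  ]
 [ 0.   -0.   -1.  ]]
```

View pics/s2.png

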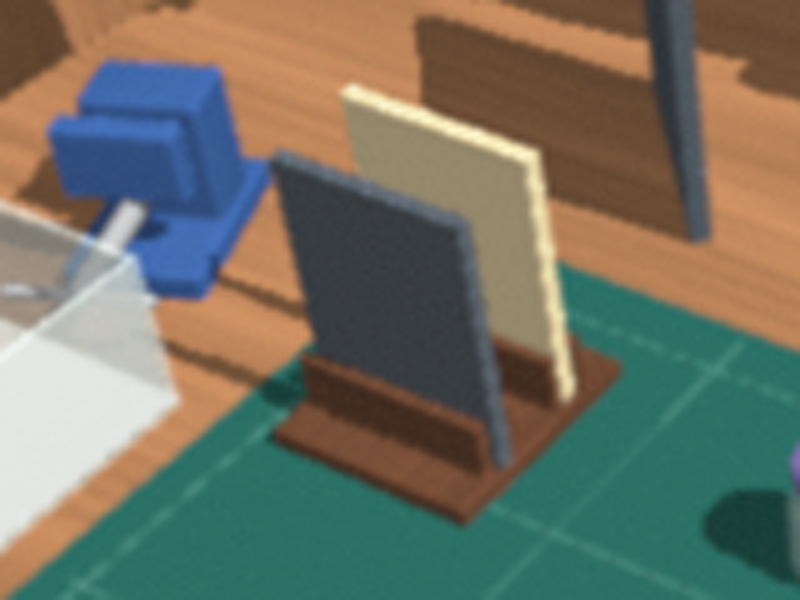

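```bash
cat >> h.py <<'E'
S2=lambda u,v:(130+u/5,110+v/5)
B=lambda x,y,z=.018:(x,y,z)
E
python3 - <<'E'
from h import *
o1=[("top",B(.118,.095),T(84,72)),("top",B(.118,-.095),T(302,45)),("top",B(-.052,-.095),T(327,243)),("top",B(-.052,.095),T(105,267))]
o2=[("scene",B(.118,-.095),S(63,428)),("scene",B(.118,.095),S(428,557)),("scene",B(-.052,-.095),S(222,188))]
for nm,o in(("t",o1),("s",o2),("both",o1+o2)):
    ea,res=fit(o,[.6,.1,.1]);print(nm,ea.round(4),res.tolist())
    for n in range(3):
        a=np.radians(72-18*n);b=np.radians(56-8*n)
        for L in([.084*np.sin(a),.11,.085+.084*np.cos(a)],*([ .11*np.sin(b)-x*np.cos(b),y,.026+.11*np.cos(b)+x*np.sin(b)] for x in(.004,-.004) for y in(.075,-.075))):
            P=world(ea,L)
            print(n,((proj(d["top"],P)[0]-(250,115))*4).round(),((proj(d["scene"],P)[0]-(240,200))*5).round(),end=" | ")
        print()
p=[("top",B(0,.065,.184),T(612,251)),("top",B(0,-.065,.184),T(783,251)),("scene",B(0,-.065,.184),S2(278,155)),("scene",B(0,.065,.184),S2(467,220))]
print(fit(p,[.5,-.3,0]),fit(p[:2],[.5,-.3,0])[0],fit(p[2:],[.5,-.3,0])[0])
# free pad triangulation
f=lambda P:np.concatenate([proj(d["top"],P)[0]-T(69,334),proj(d["scene"],P)[0]-S(671,88)])
r=least_squares(f,[.45,.17,.12]);print("pad",r.x,r.fun)
# bigger grid of yellow in both
for n in("top","scene"):
    h=cv2.cvtColor(d[n]["frame"],cv2.COLOR_BGR2HSV);m=cv2.inRange(h,(24,150,120),(33,255,255));ys,xs=np.where(m)
    k=(xs>240)&(xs<370)&(ys>120)&(ys<320);print(n,sorted(zip(xs[k],ys[k]))[:25])
E
```

```text
t [0.5749 0.0567 0.1059] [[-0.4, -0.2], [0.4, 0.4], [0.2, -0.3], [-0.2, 0.2]]
0 [58. 90.] [493. 372.] | 0 [103.  80.] [410. 391.] | 0 [287.  59.] [109. 286.] | 0 [103.  77.] [406. 408.] | 0 [286.  56.] [106. 303.] | 
1 [56. 97.] [505. 318.] | 1 [103.  88.] [419. 358.] | 1 [289.  67.] [117. 254.] | 1 [103.  84.] [414. 375.] | 1 [288.  63.] [113. 271.] | 
2 [ 57. 115.] [522. 259.] | 2 [104.  99.] [429. 324.] | 2 [292.  78.] [127. 222.] | 2 [103.  93.] [424. 342.] | 2 [290.  72.] [122. 239.] | 
s [0.5779 0.0607 0.1135] [[-0.6, -0.3], [0.8, 0.8], [-0.2, -0.8]]
0 [52. 87.] [500. 380.] | 0 [97. 77.] [416. 399.] | 0 [281.  55.] [113. 295.] | 0 [97. 74.] [412. 416.] | 0 [280.  52.] [110. 312.] | 
1 [51. 95.] [512. 325.] | 1 [97. 86.] [425. 366.] | 1 [283.  63.] [121. 263.] | 1 [97. 81.] [421. 383.] | 1 [282.  59.] [117. 280.] | 
2 [ 51. 112.] [529. 266.] | 2 [98. 96.] [436. 332.] | 2 [286.  74.] [131. 231.] | 2 [97. 90.] [430. 349.] | 2 [285.  68.] [126. 248.] | 
both [0.576  0.0585 0.1117] [[-1.1, -0.3], [-0.4, -0.1], [-0.2, -0.8], [-0.6, -0.0], [-0.9, -1.3], [0.2, -0.2], [-0.4, -1.6]]
0 [5
[... 1338 characters left out ...]
265), np.int64(149)), (np.int64(265), np.int64(150)), (np.int64(265), np.int64(151)), (np.int64(265), np.int64(152)), (np.int64(265), np.int64(154)), (np.int64(265), np.int64(155))]
scene [(np.int64(342), np.int64(260)), (np.int64(343), np.int64(259)), (np.int64(343), np.int64(260)), (np.int64(343), np.int64(261)), (np.int64(344), np.int64(261)), (np.int64(345), np.int64(259)), (np.int64(346), np.int64(259)), (np.int64(346), np.int64(260)), (np.int64(347), np.int64(259)), (np.int64(347), np.int64(260)), (np.int64(348), np.int64(258)), (np.int64(348), np.int64(259)), (np.int64(349), np.int64(258)), (np.int64(349), np.int64(259)), (np.int64(350), np.int64(258)), (np.int64(350), np.int64(259))]
```

Pointer and backrest both match notch 1, so three clicks are needed. I'll move over to the lever with the fingers shut.

Call:
play_rows(steps=[1,0,1,0,0,0,1,0,1,0,0,0,1,0,1,0,0,0,1,0,1,0,0,0,1,1,0.6,0,0,0,1,1,0.6,0,0,0,1,1,0.6,0,0,0,1,1,0.6,0,0,0], hand=1, newtons=20)

```text
clock: 0.77
tcp_pos: [0.4151, -0.5122, 0.3989]
orientation: [-3.097, -0.525, 0.001]
ft_force: [-0.1, -0.2, 0.0]
opening: 0.0367
finger_force: 0.0
```

Call:
play_rows(steps=[0.15,1,0,0,0,-0.009,0.15,1,0,0,0,-0.009,0.15,1,0,0,0,-0.009,0.15,1,0,0,0,-0.009,0.15,1,0,0,0,-0.009,0.15,1,0,0,0,-0.009,0.15,1,0,0,0,-0.009,0.15,1,0,0,0,-0.009])

```text
clock: 1.43
tcp_pos: [0.4439, -0.3123, 0.3983]
orientation: [-3.137, -0.17, 0.001]
ft_force: [0.6, 0.4, -0.7]
opening: 0.0006
finger_force: 0.0
```

Call:
play_rows(steps=[0,1,0,0,0,0,0,1,0,0,0,0,0,1,0,0,0,0,0,1,0,0,0,0,0,1,0,0,0,0,0,1,0,0,0,0,0,1,0,0,0,0,0,1,0,0,0,0])

```text
clock: 2.1
tcp_pos: [0.4437, -0.1124, 0.3985]
orientation: [-3.137, -0.172, 0.001]
ft_force: [0.6, 0.2, -0.7]
opening: 0.0007
finger_force: 0.0
```

Call:
play_rows(steps=[0,1,0,0,0,0,0,1,0,0,0,0,0,1,0,0,0,0,0,1,0,0,0,0,0,1,0,0,0,0,0,1,0,0,0,0,0,1,0,0,0,0,0,1,0,0,0,0])

```text
clock: 2.77
tcp_pos: [0.4437, 0.0874, 0.3985]
orientation: [3.137, 0.172, -0.001]
ft_force: [0.1, -0.2, -0.1]
opening: 0.0006
finger_force: 0.0
```

Call:
play_rows(steps=[0,0.8,0,0,0,0,0,0.8,0,0,0,0,0,0.8,-1,0,0,0,0,0.8,-1,0,0,0,0,0,-1,0,0,0,0,0,-1,0,0,0,0,0,-1,0,0,0,0,0,0,0,0,0])

```text
clock: 3.43
tcp_pos: [0.4413, 0.1649, 0.2694]
orientation: [3.134, 0.173, -0.013]
ft_force: [-0.8, -0.3, 0.4]
opening: 0.0007
finger_force: 0.0
```

```bash
cat >> h.py <<'E'
def wcam(s,c):
    M=np.eye(4);M[:3,:3]=R.from_rotvec(s["orientation"]).as_matrix();M[:3,3]=s["tcp_pos"]
    W=M@c["T_tool_cam"];c["eye"]=W[:3,3];c["attitude"]=R.from_matrix(W[:3,:3]).as_rotvec();return c
def ray(c,uv,z):
    K=np.array([[c["fx"],0,c["cx"]],[0,c["fy"],c["cy"]],[0,0,1.]])
    n=cv2.undistortPoints(np.float64([[uv]]),K,c["D"])[0,0]
    v=R.from_rotvec(c["attitude"]).apply([*n,1]);return c["eye"]+v*(z-c["eye"][2])/v[2]
E
python3 - <<'E'
from bench import *
from h import *
s=state();c=wcam(s,capture("wrist"));cv2.imwrite("pics/w1.png",c["frame"])
h=cv2.cvtColor(c["frame"],cv2.COLOR_BGR2HSV);m=cv2.inRange(h,(7,180,150),(17,255,255))
n,l,st,ce=cv2.connectedComponentsWithStats(m);i=1+st[1:,4].argmax()
print(s["tcp_pos"],st[i],ce[i],ray(c,ce[i],.119),proj(c,s["tcp_pos"]), proj(c,[[.445,.168,.119]]))
E
```

```text
Traceback (most recent call last):
ValueError: attempt to get argmax of an empty sequence
```

View pics/w1.png

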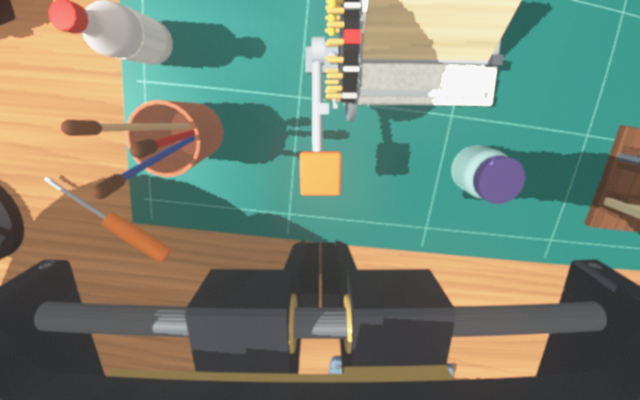

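The wrist view shows the orange pad centred at (320,174), with the shut fingers at (320,245) and clear of the cup.

```bash
python3 - <<'E'
from bench import *
from h import *
s=state();c=wcam(s,capture("wrist"));pickle.dump((s,c),open("w1.pkl","wb"))
for z in(.112,.119): print(ray(c,(320,173.5),z))
print(s["tcp_pos"],proj(c,s["tcp_pos"]),s["q"][6])
print("lip ends z.032", ray(c,(357,105),.032),ray(c,(493,106),.032))
E
```

```text
[0.44982203 0.16570468 0.112     ]
[0.45145292 0.16589653 0.119     ]
[0.44252493 0.1655431  0.27186714] [[319.27312506 256.85619804]] -2.045859705645705
lip ends z.032 [0.51960942 0.12875538 0.032     ] [ 0.53895163 -0.03697601  0.032     ]
```

Call:
play_rows(steps=[0.05,0,-1,0,0,0,0.05,0,-1,0,0,0,0,0,-1,0,0,0,0,0,-1,0,0,0,0,0,-1,0,0,0,0,0,-0.6,0,0,0,0,0,-0.2,0,0,0,0,0,0,0,0,0])

```text
clock: 4.2
tcp_pos: [0.4473, 0.1664, 0.1292]
orientation: [3.137, 0.172, 0.0]
ft_force: [-0.4, -0.3, 0.3]
opening: 0.0003
finger_force: 0.0
```

Call:
play_rows(steps=[0,0,-0.3,0,0,0,0,0,-0.2,0,0,0,0,0,-0.2,0,0,0,0,0,0,0,0,0])

```text
clock: 4.53
tcp_pos: [0.4468, 0.1664, 0.111]
orientation: [-3.137, -0.172, -0.0]
ft_force: [0.2, -0.2, 1.3]
opening: 0.0004
finger_force: 0.6
```

Call:
play_rows(steps=[0,0,-0.4,0,0,0,0,0,-0.4,0,0,0,0,0,-0.4,0,0,0,0,0,0,0,0,0])

```text
clock: 4.87
tcp_pos: [0.4459, 0.1662, 0.0794]
orientation: [3.137, 0.173, -0.003]
ft_force: [-1.6, 0.0, 1.5]
opening: 0.0004
finger_force: 1.1
```

Call:
play_rows(steps=[0,0,-0.06,0,0,0,0,0,-0.06,0,0,0,0,0,0,0,0,0])

```text
clock: 5.12
tcp_pos: [0.4463, 0.1663, 0.078]
orientation: [3.137, 0.172, -0.001]
ft_force: [-3.2, 0.7, 1.5]
opening: 0.0007
finger_force: 1.5
```

Call:
play_rows(steps=[0,0,-0.06,0,0,0,0,0,-0.06,0,0,0,0,0,0,0,0,0])

```text
clock: 5.37
tcp_pos: [0.4465, 0.1664, 0.0756]
orientation: [3.136, 0.172, -0.0]
ft_force: [-6.0, -1.7, 10.5]
opening: 0.0003
finger_force: 5.9
```

```bash
python3 - <<'E'
from bench import *
from h import *
for n in("scene",):
    c=capture(n);cv2.imwrite("pics/p1.png",cv2.resize(c["frame"][190:320,240:420],None,fx=4,fy=4,interpolation=cv2.INTER_CUBIC))
s=state();print(s["tcp_pos"],s["ft_force"])
E
```

```text
[0.44653504 0.16631097 0.0756958 ] [-5.26376691 -0.72563756  9.05860129]
```

View pics/p1.png

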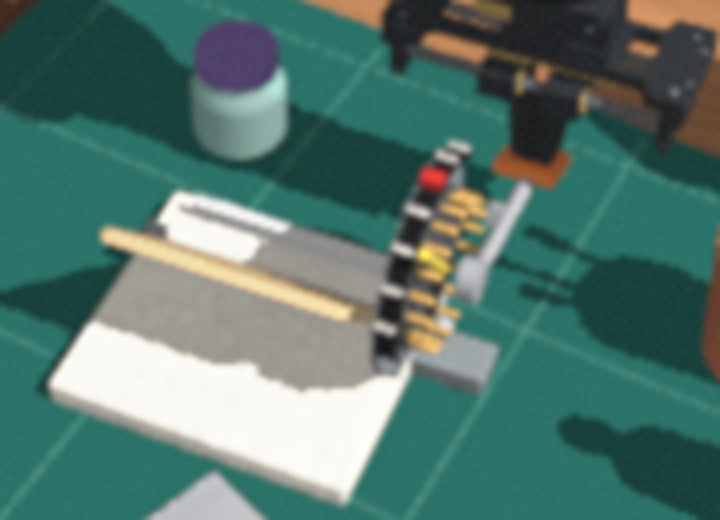

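The pad is at its stop and the pointer has moved one notch, to beside tick 2. I'll release and check.

Call:
play_rows(steps=[0,0,0.5,0,0,0,0,0,0.5,0,0,0,0,0,0.5,0,0,0,0,0,0.5,0,0,0,0,0,0,0,0,0,0,0,0,0,0,0,0,0,0,0,0,0,0,0,0,0,0,0])

```text
clock: 6.08
tcp_pos: [0.4464, 0.166, 0.1245]
orientation: [3.137, 0.172, -0.001]
ft_force: [-0.1, -0.8, 0.8]
opening: 0.0004
finger_force: 0.0
```

```bash
cat >> h.py <<'E'
EA=np.array([.576,.0585,.1105])
def yel(c,x0,y0,x1,y1):
    h=cv2.cvtColor(c["frame"],cv2.COLOR_BGR2HSV);m=cv2.inRange(h,(24,150,120),(33,255,255));m2=np.zeros_like(m);m2[y0:y1,x0:x1]=m[y0:y1,x0:x1]
    ys,xs=np.where(m2);o=np.argsort(xs);return list(zip(xs[o].tolist(),ys[o].tolist()))
def check(tag):
    from bench import capture
    for n,b in(("scene",(320,220,370,290)),("top",(255,125,275,185))):
        c=capture(n);cv2.imwrite(f"pics/{tag}_{n}.png",c["frame"]);y=yel(c,*b);print(n,y[:6],"miny",min(y,key=lambda q:q[1]) if y else 0)
        for k in range(1,6):
            a=np.radians(72-18*k);print(k,proj(c,world(EA,[.084*np.sin(a),.11,.085+.084*np.cos(a)])).round(1).tolist(),end=" ")
        print()
E
python3 -c "
from h import *
check('k1')"
```

```text
scene [(345, 253), (345, 254), (346, 254), (346, 255), (347, 254), (347, 255)] miny (345, 253)
1 [[341.7, 264.1]] 2 [[345.1, 252.3]] 3 [[349.3, 241.0]] 4 [[353.6, 231.6]] 5 [[357.6, 225.2]] 
top [(262, 143), (263, 142), (263, 143), (263, 144), (263, 145), (263, 146)] miny (263, 142)
1 [[263.5, 139.2]] 2 [[263.5, 143.6]] 3 [[263.9, 150.2]] 4 [[264.8, 158.3]] 5 [[265.9, 167.0]]
```

Notch 2 is confirmed in both views, so two more clicks.

Call:
play_rows(steps=[0,0,-0.4,0,0,0,0,0,-0.4,0,0,0,0,0,-0.4,0,0,0,0,0,-0.4,0,0,0,0,0,-0.3,0,0,0,0,0,-0.1,0,0,0,0,0,0,0,0,0,0,0,0,0,0,0])

```text
clock: 6.85
tcp_pos: [0.4455, 0.1664, 0.075]
orientation: [3.136, 0.173, -0.003]
ft_force: [-8.2, -1.6, 14.7]
opening: 0.0002
finger_force: 8.1
```

Call:
play_rows(steps=[0,0,0.5,0,0,0,0,0,0.5,0,0,0,0,0,0.5,0,0,0,0,0,0.5,0,0,0,0,0,0,0,0,0,0,0,0,0,0,0,0,0,0,0,0,0,0,0,0,0,0,0])

```text
clock: 7.52
tcp_pos: [0.4463, 0.166, 0.1242]
orientation: [3.136, 0.172, -0.002]
ft_force: [-0.1, 0.4, 0.6]
opening: -0.0002
finger_force: 0.0
```

```bash
python3 -c "
from h import *
check('k2')"
```

```text
scene [(345, 254), (346, 254), (346, 255), (347, 254), (347, 255), (348, 254)] miny (345, 254)
1 [[341.7, 264.1]] 2 [[345.1, 252.3]] 3 [[349.3, 241.0]] 4 [[353.6, 231.6]] 5 [[357.6, 225.2]] 
top [(262, 143), (263, 142), (263, 143), (263, 144), (263, 145), (263, 146)] miny (263, 142)
1 [[263.5, 139.2]] 2 [[263.5, 143.6]] 3 [[263.9, 150.2]] 4 [[264.8, 158.3]] 5 [[265.9, 167.0]]
```

```bash
python3 - <<'E'
from h import *
a=cv2.imread("pics/k2_scene.png")[190:320,240:420];b=cv2.imread("pics/k1_scene.png")[190:320,240:420]
cv2.imwrite("pics/k2c.png",cv2.resize(np.vstack([a[:,60:],b[:,60:]]) if 0 else np.hstack([b[:,70:175],a[:,70:175]]),None,fx=3.8,fy=3.8,interpolation=cv2.INTER_CUBIC))
h=cv2.cvtColor(cv2.imread("pics/k2_scene.png"),cv2.COLOR_BGR2HSV);m=cv2.inRange(h,(5,150,90),(17,255,255));m[:,:350]=0;m[:,400:]=0;m[:180]=0;m[260:]=0
ys,xs=np.where(m);print(xs.min(),xs.max(),ys.min(),ys.max())
E
```

```text
365 384 212 225
```

View pics/k2c.png

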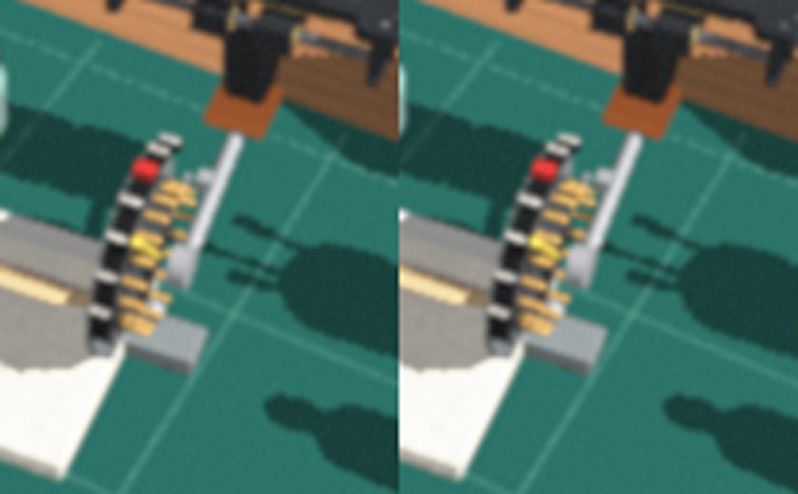

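Both frames show the pointer still at notch 2, with the pad near its rest height under the fingers. The hand probably kept the lever from fully returning, so I'll lift higher and check.

Call:
play_rows(steps=[0,0,0.6,0,0,0,0,0,0.6,0,0,0,0,0,0,0,0,0,0,0,0,0,0,0,0,0,0,0,0,0])

```text
clock: 8.03
tcp_pos: [0.4463, 0.1661, 0.1545]
orientation: [3.137, 0.172, -0.001]
ft_force: [-0.5, 0.1, -0.4]
opening: 0.0004
finger_force: 0.0
```

```bash
python3 - <<'E'
from h import *
check('k3')
for k in("k1","k2","k3"):
  h=cv2.cvtColor(cv2.imread(f"pics/{k}_scene.png"),cv2.COLOR_BGR2HSV);m=cv2.inRange(h,(5,150,90),(17,255,255));m[:,:350]=0;m[:,400:]=0;m[:180]=0;m[260:]=0
  ys,xs=np.where(m);print(xs.min(),xs.max(),ys.min(),ys.max(),len(xs))
E
```

```text
scene [(345, 253), (345, 254), (346, 254), (346, 255), (347, 254), (347, 255)] miny (345, 253)
1 [[341.7, 264.1]] 2 [[345.1, 252.3]] 3 [[349.3, 241.0]] 4 [[353.6, 231.6]] 5 [[357.6, 225.2]] 
top [(262, 143), (263, 142), (263, 143), (263, 144), (263, 145), (263, 146)] miny (263, 142)
1 [[263.5, 139.2]] 2 [[263.5, 143.6]] 3 [[263.9, 150.2]] 4 [[264.8, 158.3]] 5 [[265.9, 167.0]] 
365 384 212 225 150
365 384 212 225 151
365 384 209 225 225
```

Call:
play_rows(steps=[0,0,-0.6,0,0,0,0,0,-0.6,0,0,0,0,0,-0.2,0,0,0,0,0,-0.2,0,0,0,0,0,-0.2,0,0,0,0,0,-0.2,0,0,0,0,0,-0.2,0,0,0,0,0,-0.2,0,0,0])

```text
clock: 8.8
tcp_pos: [0.4454, 0.1662, 0.095]
orientation: [3.136, 0.173, -0.003]
ft_force: [-6.7, -1.1, 7.1]
opening: 0.0005
finger_force: 4.0
```

Call:
play_rows(steps=[0,0,-0.2,0,0,0,0,0,-0.2,0,0,0,0,0,-0.1,0,0,0,0,0,-0.1,0,0,0,0,0,-0.1,0,0,0,0,0,0,0,0,0,0,0,0,0,0,0])

```text
clock: 9.38
tcp_pos: [0.4466, 0.1663, 0.0777]
orientation: [3.137, 0.172, -0.0]
ft_force: [-3.4, -1.0, 1.6]
opening: 0.0004
finger_force: 1.6
```

```bash
python3 -c "
from h import *
check('k4')"
```

```text
scene [(349, 241), (349, 242), (349, 243), (350, 243), (350, 245), (350, 248)] miny (349, 241)
1 [[341.7, 264.1]] 2 [[345.1, 252.3]] 3 [[349.3, 241.0]] 4 [[353.6, 231.6]] 5 [[357.6, 225.2]] 
top [(263, 149), (263, 150), (264, 149), (264, 150), (264, 152), (264, 151)] miny (263, 149)
1 [[263.5, 139.2]] 2 [[263.5, 143.6]] 3 [[263.9, 150.2]] 4 [[264.8, 158.3]] 5 [[265.9, 167.0]]
```

Notch 3 this time, with the slower press. I'll release slowly and check that it holds.

Call:
play_rows(steps=[0,0,0.3,0,0,0,0,0,0.4,0,0,0,0,0,0.5,0,0,0,0,0,0.5,0,0,0,0,0,0.6,0,0,0,0,0,0.8,0,0,0,0,0,0,0,0,0,0,0,0,0,0,0])

```text
clock: 10.15
tcp_pos: [0.4486, 0.1668, 0.157]
orientation: [-3.136, -0.171, -0.008]
ft_force: [-0.2, 0.3, 0.4]
opening: 0.0006
finger_force: 0.0
```

```bash
python3 -c "
from h import *
check('k5')"
```

```text
scene [(349, 243), (350, 243), (350, 244), (350, 245), (350, 246), (350, 247)] miny (349, 243)
1 [[341.7, 264.1]] 2 [[345.1, 252.3]] 3 [[349.3, 241.0]] 4 [[353.6, 231.6]] 5 [[357.6, 225.2]] 
top [(263, 149), (263, 150), (264, 149), (264, 150), (264, 152), (264, 151)] miny (263, 149)
1 [[263.5, 139.2]] 2 [[263.5, 143.6]] 3 [[263.9, 150.2]] 4 [[264.8, 158.3]] 5 [[265.9, 167.0]]
```

Call:
play_rows(steps=[0,0,-0.6,0,0,0,0,0,-0.6,0,0,0,0,0,-0.2,0,0,0,0,0,-0.2,0,0,0,0,0,-0.2,0,0,0,0,0,-0.2,0,0,0,0,0,-0.2,0,0,0,0,0,-0.2,0,0,0])

```text
clock: 10.92
tcp_pos: [0.4452, 0.1662, 0.0949]
orientation: [3.136, 0.173, -0.004]
ft_force: [-6.7, -1.0, 6.3]
opening: 0.0004
finger_force: 3.8
```

Call:
play_rows(steps=[0,0,-0.2,0,0,0,0,0,-0.2,0,0,0,0,0,-0.1,0,0,0,0,0,-0.1,0,0,0,0,0,-0.1,0,0,0,0,0,0,0,0,0,0,0,0,0,0,0])

```text
clock: 11.5
tcp_pos: [0.4466, 0.1663, 0.0777]
orientation: [3.137, 0.172, -0.0]
ft_force: [-4.0, 0.1, 2.2]
opening: 0.0005
finger_force: 1.6
```

Call:
play_rows(steps=[0,0,0.3,0,0,0,0,0,0.4,0,0,0,0,0,0.5,0,0,0,0,0,0.5,0,0,0,0,0,0.6,0,0,0,0,0,0.8,0,0,0,0,0,0,0,0,0,0,0,0,0,0,0])

```text
clock: 12.17
tcp_pos: [0.4486, 0.1667, 0.1571]
orientation: [-3.136, -0.171, -0.008]
ft_force: [-0.1, -0.6, -0.1]
opening: 0.0002
finger_force: 0.0
```

```bash
python3 -c "
from h import *
check('k6')"
```

```text
scene [(352, 250), (353, 232), (353, 234), (353, 233), (353, 236), (353, 240)] miny (353, 232)
1 [[341.7, 264.1]] 2 [[345.1, 252.3]] 3 [[349.3, 241.0]] 4 [[353.6, 231.6]] 5 [[357.6, 225.2]] 
top [(264, 149), (264, 151), (264, 154), (264, 157), (264, 158), (264, 159)] miny (264, 149)
1 [[263.5, 139.2]] 2 [[263.5, 143.6]] 3 [[263.9, 150.2]] 4 [[264.8, 158.3]] 5 [[265.9, 167.0]]
```

Pointer at the red mark (notch 4) in both views. Now to the rack.

Call:
play_rows(steps=[0,0,1,0,0,0,0,0,1,0,0,0,0,0,1,0,0,0,0,0,1,0,0,0,0,0,1,0,0,0,0,0,1,0,0,0,0,-1,1,0,0,0,0,-1,0,0,0,0], hand=0)

```text
clock: 12.93
tcp_pos: [0.4486, 0.1178, 0.334]
orientation: [-3.135, -0.177, -0.01]
ft_force: [0.2, 0.7, 0.3]
opening: 0.044
finger_force: 0.0
```

Call:
play_rows(steps=[0.1,-1,0,0,0,0.029,0.1,-1,0,0,0,0.029,0.1,-1,0,0,0,0.029,0.1,-1,0,0,0,0.029,0.1,-1,0,0,0,0.029,0.1,-1,0,0,0,0.029,0.1,-1,0,0,0,0.029,0.1,-1,0,0,0,0.029])

```text
clock: 13.6
tcp_pos: [0.4664, -0.085, 0.3294]
orientation: [-2.866, -1.285, 0.002]
ft_force: [-0.2, 0.6, 0.1]
opening: 0.044
finger_force: 0.0
```

Call:
play_rows(steps=[0.1,-1,0,0,0,0.029,0.1,-1,0,0,0,0.029,0.1,-1,0,0,0,0.029,0.1,-1,0,0,0,0.029,0.1,-1,0,0,0,0.029,0.1,-1,0,0,0,0.029,0.1,-1,0,0,0,0.029,0.1,-1,0,0,0,0.029])

```text
clock: 14.27
tcp_pos: [0.4864, -0.2849, 0.3291]
orientation: [-2.219, -2.222, 0.001]
ft_force: [0.7, -0.1, 0.0]
opening: 0.0436
finger_force: 0.0
```

Call:
play_rows(steps=[0.2,-0.8,0,0,0,0,0,0,0,0,0,0,0,0,0,0,0,0])

```text
clock: 14.52
tcp_pos: [0.4912, -0.3044, 0.3288]
orientation: [-2.226, -2.214, 0.001]
ft_force: [0.8, 0.9, 0.5]
opening: 0.0442
finger_force: 0.0
```

```bash
python3 - <<'E'
from bench import *
from h import *
s=state();c=wcam(s,capture("wrist"));pickle.dump((s,c),open("w2.pkl","wb"));cv2.imwrite("pics/w2.png",c["frame"])
print(s["tcp_pos"],s["orientation"],s["q"],s["opening"])
print(R.from_rotvec(s["orientation"]).as_matrix().round(3))
print(proj(c,world([.495,-.307,0],[[x,y,.184] for x in(-.005,.005) for y in(-.065,.065)])))
E
```

```text
[ 0.49124916 -0.30441405  0.32882496] [-2.22624091e+00 -2.21379566e+00  5.04365339e-04] [ 0.75816139  0.35677928 -0.36810191  1.61018103  0.13469042  1.20179702
  0.35667921] 0.04416686367504144
[[ 0.006  1.    -0.002]
 [ 1.    -0.006  0.001]
 [ 0.001 -0.002 -1.   ]]
[[320.01500247 248.58870742]
 [319.24598189 119.6153948 ]
 [329.65015303 248.54300093]
 [330.20177632 119.5600803 ]]
```

View pics/w2.png

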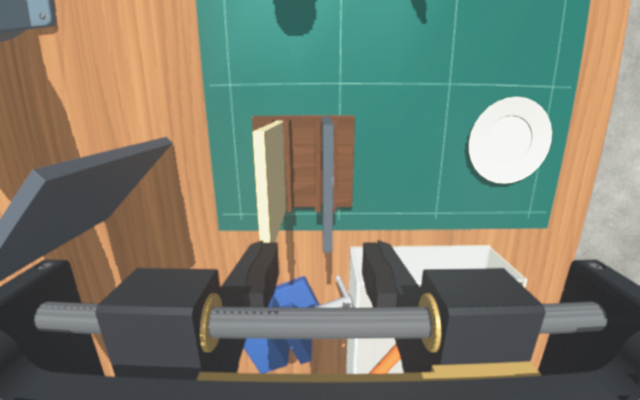

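The grey panel's top edge runs straight from (328,120) to (328,250), about 3 px right of the prediction, so its x is about 0.498. The cream panel at (270,180) is clear of the left finger.

Call:
play_rows(steps=[0.28,-0.1,-1,0,0,0,0,0,-1,0,0,0,0,0,-1,0,0,0,0,0,-1,0,0,0,0,0,-1,0,0,0,0,0,-1,0,0,0,0,0,-0.8,0,0,0,0,0,-0.4,0,0,0])

```text
clock: 15.23
tcp_pos: [0.4975, -0.3038, 0.1476]
orientation: [-2.22, -2.217, 0.001]
ft_force: [-1.0, 1.0, 0.1]
opening: 0.0439
finger_force: 0.0
```

Call:
play_rows(steps=[0,0,0,0,0,0,0,0,0,0,0,0,0,0,0,0,0,0,0,0,0,0,0,0,0,0,0,0,0,0,0,0,0,0,0,0], hand=1, newtons=15)

```text
clock: 15.73
tcp_pos: [0.4991, -0.3065, 0.1513]
orientation: [2.224, 2.216, 0.0]
ft_force: [-1.3, 0.3, 4.4]
opening: 0.0099
finger_force: 15.0
```

```bash
python3 - <<'E'
from h import *
s,c=pickle.load(open("w1.pkl","rb"))
L=[(-.052,.095,.018),(-.052,-.095,.018),(-.042,.075,.032),(-.042,-.075,.032),(-.034,.075,.032),(-.034,-.075,.032)]
print(proj(c,world(EA,L)).round(1).tolist())
b=cv2.imread("pics/w1.png")[40:120,330:530];cv2.imwrite("pics/w1c.png",cv2.resize(b,None,fx=4,fy=4,interpolation=cv2.INTER_CUBIC))
a=cv2.imread("pics/k6_top.png")[115:200,250:350]
cv2.imwrite("pics/e.png",np.vstack([cv2.resize(b,(800,320),interpolation=cv2.INTER_CUBIC),np.pad(cv2.resize(a,None,fx=3.2,fy=3.2,interpolation=cv2.INTER_CUBIC),((0,0),(0,480),(0,0)))]))
E
```

```text
[[340.4, 107.8], [489.8, 109.6], [358.0, 99.5], [481.1, 101.2], [358.3, 92.5], [482.0, 94.3]]
```

Call:
play_rows(steps=[0,0,0.4,0,0,0,0,0,0.8,0,0,0,0,0,1,0,0,0,0,0,1,0,0,0,0,0,1,0,0,0,0,0,1,0,0,0,0,0,1,0,0,0,0,0,1,0,0,0])

```text
clock: 16.4
tcp_pos: [0.4982, -0.3059, 0.332]
orientation: [-2.225, -2.218, 0.0]
ft_force: [0.5, -0.2, -2.6]
opening: 0.01
finger_force: 15.0
```

View pics/e.png

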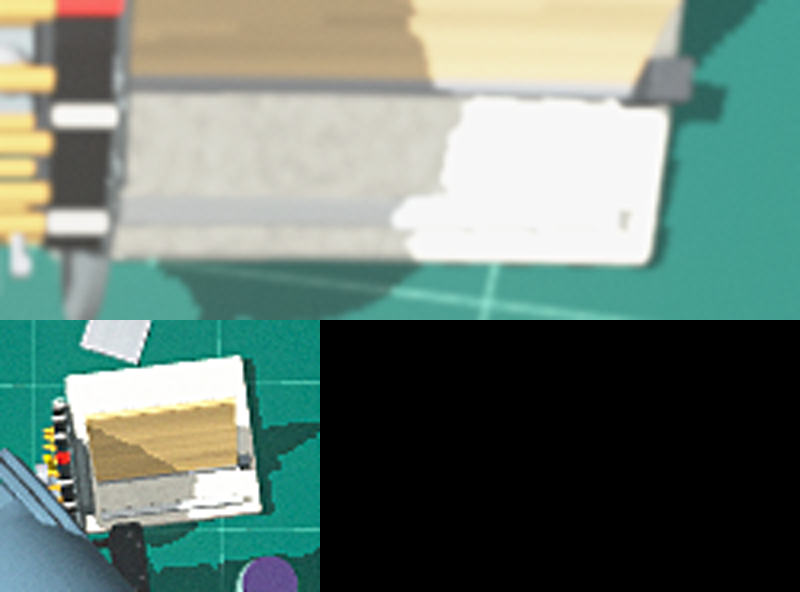

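The wrist crop shows the lip as a band at v≈89–96 full-frame, and the base's front edge at v≈106, with its right corner at u≈493. The picture and the pose used were taken at slightly different moments, so I'll check that numerically.

```bash
python3 - <<'E'
from h import *
s,c=pickle.load(open("w1.pkl","rb"));print(s["orientation"],s["clock"],s["dq"].round(3))
a=cv2.cvtColor(cv2.imread("pics/w1.png"),6)[:230].astype(np.float32);b=cv2.cvtColor(c["frame"],6)[:230].astype(np.float32)
sh=np.array(cv2.phaseCorrelate(a,b,cv2.createHanningWindow(a.shape[::-1],cv2.CV_32F))[0]);print("shift",sh)
obs=[((-.052,-.095,.018),(493,106.2)),((-.052,.05,.018),None),((-.038,0,.032),None)]
pc=np.array((493,106.2))+sh;print("corner",ray(c,pc,.018),"model",world(EA,(-.052,-.095,.018)))
print("lip mid-left edge pts", ray(c,np.array((380,92.4))+sh,.032)," model lip y there:",)
for y in(.03,.05,.07):print(world(EA,(-.038,y,.032)))
E
```

```text
[ 3.13547618  0.17257803 -0.00819036] 3.4833 [ 0.007 -0.041 -0.007 -0.07  -0.012  0.027  0.008]
shift [0.40878692 1.84018849]
corner [ 0.53723668 -0.04584137  0.018     ] model [[ 0.53479329 -0.04165492  0.018     ]]
lip mid-left edge pts [0.53508824 0.10283145 0.032     ]  model lip y there:
[[0.5349235  0.08412657 0.032     ]]
[[0.532718   0.10400459 0.032     ]]
[[0.53051249 0.12388262 0.032     ]]
```

Call:
play_rows(steps=[0.29,0.92,0,0,0,0.0045,0.29,0.92,0,0,0,0.0045,0.29,0.92,0,0,0,0.0045,0.29,0.92,0,0,0,0.0045,0.29,0.92,0,0,0,0.0045,0.29,0.92,0,0,0,0.0045,0.29,0.92,0,0,0,0.0045,0.29,0.92,0,0,0,0.0045])

```text
clock: 17.07
tcp_pos: [0.5565, -0.121, 0.3308]
orientation: [2.096, 2.34, -0.0]
ft_force: [0.6, -0.1, -1.3]
opening: 0.0097
finger_force: 15.0
```

Call:
play_rows(steps=[0.29,0.92,0,-0.0018,0.0166,0,0.29,0.92,0,-0.0018,0.0166,0,0.29,0.92,0,-0.0018,0.0166,0,0.29,0.92,0,-0.0018,0.0166,0,0.29,0.92,0,-0.0018,0.0166,0,0.29,0.92,0,-0.0018,0.0166,0,0.29,0.92,0,-0.0018,0.0166,0,0.29,0.92,0,-0.0018,0.0166,0])

```text
clock: 17.73
tcp_pos: [0.6149, 0.0628, 0.3309]
orientation: [-1.886, -2.104, 0.45]
ft_force: [0.6, -0.1, -1.7]
opening: 0.0099
finger_force: 15.0
```

Call:
play_rows(steps=[0,0,-0.6,0,0,0,0,0,-0.6,0,0,0,0,0,0,0,0,0,0,0,0,0,0,0])

```text
clock: 18.07
tcp_pos: [0.6143, 0.0614, 0.3002]
orientation: [-1.886, -2.104, 0.449]
ft_force: [0.1, 0.6, -1.7]
opening: 0.0097
finger_force: 15.0
```

```bash
cat >> h.py <<'E'
EA=np.array([.577,.057,.1105])
def foot():
    from bench import state
    s=state();M=R.from_rotvec(s["orientation"]).as_matrix()
    F=s["tcp_pos"]+.137*M[:,2];Ri=R.from_euler("z",-EA[2])
    e=Ri.apply(F-[EA[0],EA[1],0]);u=Ri.apply(-M[:,2]);yx=Ri.apply(M[:,1])
    print("t",s["clock"],"foot in easel mm",(e*1e3).round(1),"lean",np.degrees(np.arctan2(u[0],u[2])).round(2),"side",np.degrees(u[1]).round(2),"yaw",np.degrees(np.arctan2(yx[1],yx[0])).round(2),"F",s["ft_force"].round(1),"open",s["opening"],s["tcp_pos"].round(4),s["q"].round(2))
E
python3 -c "
from h import *
foot()"
```

```text
t 18.0667 foot in easel mm [-18.4   0.4 175.1] lean 24.13 side -0.05 yaw -0.06 F [ 0.1  0.6 -1.7] open 0.00968567930818619 [0.6143 0.0614 0.3002] [ 0.08  0.74 -0.46  1.16  0.22  1.72 -0.23]
```

Call:
play_rows(steps=[0,0,-0.8,0,0,0,0,0,-0.8,0,0,0,0,0,-0.8,0,0,0,0,0,-0.8,0,0,0,0,0,-0.8,0,0,0,0,0,-0.6,0,0,0,0,0,0,0,0,0,0,0,0,0,0,0])

```text
clock: 18.73
tcp_pos: [0.6148, 0.0615, 0.1859]
orientation: [-1.887, -2.105, 0.448]
ft_force: [-0.4, -0.7, -1.0]
opening: 0.0099
finger_force: 15.0
```

```bash
python3 - <<'E'
from h import *
from bench import capture,state
foot()
# panel silhouette in scene: dark bluish-grey; compare to model corners
s=state();M=R.from_rotvec(s["orientation"]).as_matrix()
c=capture("scene");cv2.imwrite("pics/pl.png",c["frame"])
F=s["tcp_pos"]+.137*M[:,2]
P=[F+y*M[:,0]-z*M[:,2]+.005*M[:,1]*sg for sg in(1,-1) for y in(-.065,.065) for z in(0,.17)]
print(proj(c,P).round(1).tolist())
f=c["frame"][185:300,270:380].astype(int);g=cv2.cvtColor(c["frame"],40)[185:300,270:380]
m=(g[...,2]<110)&(f[...,0]>f[...,2]+3)&(abs(f[...,0]-f[...,1])<14)
for r in range(0,115,4): print(185+r,"".join(".#"[int(v)] for v in m[r,::1]))
E
```

```text
t 18.7333 foot in easel mm [-17.8   0.5  60.8] lean 24.05 side -0.07 yaw -0.07 F [-0.4 -0.7 -1. ] open 0.009932104528282672 [0.6148 0.0615 0.1859] [ 0.09  0.84 -0.44  1.26  0.25  1.53 -0.25]
[[286.4, 238.8], [268.0, 211.2], [335.2, 254.6], [323.8, 228.5], [287.9, 235.1], [269.9, 207.1], [336.6, 250.8], [325.5, 224.2]]
185 ########..#############........#########......................................................................
189 #######################.......###########.....................................................................
193 ################............###..######.......................................................................
197 #############...........#####...#############.................................................................
201 ###.........#############....#################................................................................
205 ##################........#####.......######..................................................................
209 ######.#..#....#..#....##########......###............................................
[... 1854 characters left out ...]
..........
277 ....................................................................###.......................................
281 ..........................................................................#...................................
285 ...............................................................................########.......................
289 ..............................................................................................................
293 ..............................................................................................................
297 .............................................................................................................#
```

Call:
play_rows(steps=[0,0,-0.4,0,0,0,0,0,-0.3,0,0,0,0,0,-0.3,0,0,0,0,0,-0.3,0,0,0,0,0,0,0,0,0])

```text
clock: 19.2
tcp_pos: [0.6137, 0.0615, 0.1507]
orientation: [-1.885, -2.104, 0.451]
ft_force: [-0.8, -0.8, -1.8]
opening: 0.0102
finger_force: 15.0
```

Call:
play_rows(steps=[0,0,-0.1,0,0,0,0,0,-0.1,0,0,0,0,0,0,0,0,0])

```text
clock: 19.45
tcp_pos: [0.6146, 0.0618, 0.1474]
orientation: [-1.886, -2.105, 0.448]
ft_force: [0.3, 0.6, -2.3]
opening: 0.0098
finger_force: 15.0
```

```bash
python3 -c "
from h import *
foot()"
```

```text
t 19.45 foot in easel mm [-17.9   0.8  22.3] lean 24.06 side -0.06 yaw -0.04 F [ 0.3  0.6 -2.3] open 0.009801395589051498 [0.6146 0.0618 0.1474] [ 0.08  0.88 -0.44  1.28  0.26  1.47 -0.25]
```

Call:
play_rows(steps=[0.06,0.007,0,0,0,0,0.06,0.007,0,0,0,0,0.06,0.007,0,0,0,0,0,0,0,0,0,0])

```text
clock: 19.78
tcp_pos: [0.6196, 0.0624, 0.1479]
orientation: [-1.887, -2.106, 0.447]
ft_force: [0.4, 0.7, -1.7]
opening: 0.0098
finger_force: 15.0
```

Call:
play_rows(steps=[0,0,-0.05,0,0,0,0,0,-0.05,0,0,0,0,0,0,0,0,0])

```text
clock: 20.03
tcp_pos: [0.6195, 0.0625, 0.1455]
orientation: [-1.887, -2.106, 0.447]
ft_force: [0.5, 0.5, 0.9]
opening: 0.01
finger_force: 15.0
```

```bash
python3 -c "
from h import *
foot()"
```

```text
t 20.0333 foot in easel mm [-12.9   0.9  20.4] lean 24.01 side -0.07 yaw -0.04 F [0.5 0.5 0.9] open 0.010007336419641437 [0.6195 0.0625 0.1455] [ 0.08  0.89 -0.44  1.27  0.27  1.47 -0.25]
```

Call:
play_rows(steps=[0.04,0.004,0,0,0,0,0.04,0.004,0,0,0,0,0,0,0,0,0,0])

```text
clock: 20.28
tcp_pos: [0.6209, 0.0625, 0.1452]
orientation: [-1.886, -2.105, 0.449]
ft_force: [-1.8, 0.5, 0.6]
opening: 0.0098
finger_force: 15.0
```

```bash
python3 -c "
from h import *
foot()"
```

```text
t 20.2833 foot in easel mm [-11.7   0.8  20.1] lean 24.1 side -0.05 yaw -0.04 F [-1.8  0.5  0.6] open 0.009797018258012923 [0.6209 0.0625 0.1452] [ 0.08  0.89 -0.43  1.26  0.27  1.48 -0.25]
```

Light contact with both base and backrest, so I'll let go.

Call:
play_rows(steps=[0,0,0,0,0,0,0,0,0,0,0,0,0,0,0,0,0,0,0,0,0,0,0,0,0,0,0,0,0,0,0,0,0,0,0,0], hand=0.4)

```text
clock: 20.78
tcp_pos: [0.6212, 0.0625, 0.1453]
orientation: [-1.887, -2.106, 0.448]
ft_force: [0.7, -0.1, -0.7]
opening: 0.0266
finger_force: 0.0
```

```bash
python3 -c "
from h import *
foot()
from bench import capture
cv2.imwrite('pics/r1.png',capture('scene')['frame'])
a=cv2.imread('pics/r1.png').astype(int);b=cv2.imread('pics/pl.png').astype(int)
print(R.from_rotvec([-1.886,-2.105,.449]).as_matrix()[:,2])
"
```

```text
t 20.7833 foot in easel mm [-11.2   0.7  20.1] lean 24.03 side -0.06 yaw -0.05 F [ 0.7 -0.1 -0.7] open 0.026620232931645872 [0.6212 0.0625 0.1453] [ 0.08  0.89 -0.43  1.26  0.27  1.47 -0.25]
[-0.40594416 -0.04429793 -0.91282366]
```

Call:
play_rows(steps=[0.162,0.018,0.365,0,0,0,0.162,0.018,0.365,0,0,0,0.162,0.018,0.365,0,0,0,0.162,0.018,0.365,0,0,0,0.162,0.018,0.365,0,0,0,0.162,0.018,0.365,0,0,0,0.162,0.018,0.365,0,0,0,0.162,0.018,0.365,0,0,0])

```text
clock: 21.5
tcp_pos: [0.6541, 0.0662, 0.2193]
orientation: [-1.887, -2.106, 0.447]
ft_force: [1.1, 0.7, 0.7]
opening: 0.0263
finger_force: 0.0
```

Call:
play_rows(steps=[0,0,1,0,0,0,0,0,1,0,0,0,0,0,1,0,0,0,0,0,1,0,0,0,0,0,0,0,0,0,0,0,0,0,0,0,0,0,0,0,0,0,0,0,0,0,0,0])

```text
clock: 22.17
tcp_pos: [0.6531, 0.066, 0.3169]
orientation: [-1.885, -2.104, 0.45]
ft_force: [-1.0, -0.6, -0.5]
opening: 0.0266
finger_force: 0.0
```

```bash
python3 - <<'E'
from h import *
check('f')
from bench import capture,state
c=capture("scene");print(state()["ft_force"])
# predicted panel quad (foot -12,0,20; lean 24) back-face & top edge vs observed mask
def P(x,y,z,l=24):
    a=np.radians(l);return world(EA,[-.012+z*np.sin(a)+x*np.cos(a),y,.02+z*np.cos(a)-x*np.sin(a)])[0]
for l in(24,31):print(l,proj(c,[P(.005,y,z,l) for z in(.125,.17) for y in(-.065,.065)]).round(1).tolist())
f=c["frame"]
for r in range(200,256,3): print(r,"".join("P" if (p.max()<110 and p[0]>p[2]+2 and p[0]>=p[1]-4) else "y" if p[2]>p[0]+50 else "." for p in f[r,270:370].astype(int)))
E
```

```text
scene [(352, 250), (353, 232), (353, 234), (353, 233), (353, 236), (353, 244)] miny (353, 232)
1 [[340.8, 264.1]] 2 [[344.3, 252.3]] 3 [[348.4, 241.1]] 4 [[352.8, 231.7]] 5 [[356.8, 225.2]] 
top [(264, 149), (264, 151), (264, 154), (264, 157), (264, 158), (264, 159)] miny (264, 149)
1 [[264.0, 138.8]] 2 [[264.0, 143.3]] 3 [[264.4, 149.9]] 4 [[265.3, 158.0]] 5 [[266.4, 166.7]] 
[-0.333093   -0.60824841 -0.4702484 ]
24 [[273.3, 233.6], [325.9, 250.6], [268.1, 226.2], [322.6, 243.7]]
31 [[270.9, 239.8], [323.5, 257.1], [264.6, 234.9], [319.2, 252.8]]
200 PPPPPPPP.......PPPPP......................................................yyyyyyyyyyyyyyyyyyyyyyyyyy
203 PPPPPPPPP.........................................................................yyyyyyyyyyyyyyyyyy
206 PPPPPPPPP.........P.......................................................................yyyyyyyyyy
209 PPPPPPPPP.........P.PP............................................................................yy
212 PPPPPPPPPP.....P.................................................................................yyy
215 PPPPPPPPPPPP.....
[... 748 characters left out ...]
....................................P....P.P.yyyyyy.yyyy..............
239 .....yyyyyyyyy.......PPPPPPPPPPPPPPP.............................P.....PPPP.P..P..yyyyyyyy..........
242 ...............yyyyyyyy.......PPPPPPPPPPPPPPP.........................P.........yyyyyyyyyyy.........
245 ........................yyyyyyyyy.......PPPPPPPPPPPPPPPP..............PP.......yyyyyyyy.............
248 ......P...y......................yyyyyyyyy.......PPPPPPP.P...........PP....PPP...yyyy...............
251 .......P..................................yyyyyyyyyyyyy....PP.P.............yyyyyyyyyyyyy...........
254 .................................................yyyyyyyyyyyyy.....PP.....PPP....yy.................
```

```bash
python3 -c "
from bench import *
print(sign_off())"
```

```text
the job is handed in; nothing more can be done
None
```

The job is handed in, with no result reported back: the pointer stands at the red mark (four lever presses for three clicks, because one quick press did not advance the dial), and the grey panel stands behind the lip, leaning at about 24° against the backrest and released, by calculated positions and pixel checks since my ten picture views were used up.

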